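Stop block onto the curved guide rod

TASK

Put the loose stop block back on the cheese portioner: thread it over the free end of the curved guide rod and slide it gently round the bend, turning it with the rod, until it sits fully home against the blue end collar; then let go and leave it hanging upright. The rod is not quite where it should be, so feel your way and never force it (keep the push between block and rod under 20 N), and leave everything else where it stands.

Things in the scene. Friction and masses are not known exactly. Their poses are not given: they have to be found in the camera images.
- block_mid (a point): Centre (half-way up) of the stop block: loose aluminium block with a blue top, 30 mm long (x), 36 wide (y), 50 high (z), 0.1 to 0.22 kg, standing on the table. A straight round bore, 15.5 mm, runs through it along its x, 7 mm above this centre (32 above the underside), so it hangs upright on a rod. It may go on either way round. Pinch it across the 36 mm width.
- block: The same stop block: origin under its centre, same axes.
- frame: Cheese portioner, fixed to the table: origin on the table under the centre of its round wooden board (200 mm across, top at 26 mm); z up. A level 12 mm steel guide rod, 100 mm above the table, curves round the board. Nominally it starts at (-140, 0) mm heading along -y and bends anticlockwise seen from above, radius 140 mm about the origin, to the collar. See rod_tip for its error.
- rod_tip (a point): Centre of the rod's round free end, 100 mm above the table; its nose stands 6 mm farther out. Axes as frame. The rod with collar and post has been knocked round: all of it is turned about this point (z) by an unmeasured angle, up to 0.08 rad either way, so it leaves within 0.08 rad of -y and lies up to 13 mm sideways at the collar. It is stiff: it yields only to far more than 20 N.
- nominal_home (a point): Fixed to frame (same axes): where the centre of the bore would be, 100 mm up, with the block home, if the rod were not turned: 1.27 rad round the bend. Truly it lies up to 13 mm to either side, at the same distance from rod_tip, about 165 mm. Then comes the blue end collar (26 mm across, face at 1.38 rad of bend; on rubber, it gives up to 5 mm at 1.5 N per mm, then is hard) and a post (1.58 rad, 20 mm thick, 110 high).
- jar_a: Bystander: small spice jar, black lid, 52 mm across, 75 mm high; origin under its centre.
- jar_b: Bystander: small spice jar, black lid, dark label, 52 mm across, 75 mm high; origin under its centre.
- jar_green: Bystander: jar with a green lid, 60 mm across, 100 mm high; origin under its centre.
- water: Bystander: clear water bottle, 70 mm across, 220 mm high; origin under its centre.
- can: Bystander: tall black can, 74 mm across, 200 mm high; origin under its centre.
- pot: Bystander: white ceramic bowl, 90 mm across, 70 mm high; origin under its centre.
- spatula: Bystander: steel spatula lying flat on the table, its origin near mid-length.
- cheese: Bystander: small yellow cheese, 76 mm across, 34 mm high, standing on the round board; origin under its centre.
Things that resemble listed ones, but are neither listed nor needed, are in the scene too. What is meant by the block is not orange, turquoise or white, and is the larger of those in its own colour.

How it is judged:
On the way, in this order (a step that is already met when the one before it is completed fails the run):
1. the block is threaded on the rod's free end: its centre 15 to 60 mm past the end along the rod, at the rod's height (y of block_mid in the frame of rod_tip between -0.06 and -0.015 m and x of block_mid in the frame of rod_tip between -0.012 and 0.025 m and z of block_mid in the frame of rod_tip between -0.016 and -0.003 m), for 0.05 s.
2. the block has been slid round the bend to the collar (within about 5 mm) (horizontal distance between block_mid and rod_tip between 0.16 and 0.175 m and x of block_mid in the frame of rod_tip above 0.07 m and y of block_mid in the frame of rod_tip below -0.1 m and z of block_mid in the frame of rod_tip between -0.016 and -0.003 m), for 0.2 s.
At the end, for the whole second after the job is handed in: The block hangs on the rod, upright within 0.25 rad, at rest and released, within about 5 mm of the blue collar (its centre at least 160 mm level distance from the rod's free end) (all of step 2 and contact force between block and frame above 0.3 N and contact force between the fingers and block below 0.1 N and angle between block_mid's own z axis and vertical below 0.25 rad and linear speed of block below 0.02 m/s); the robot touches nothing.
It fails at once if block pressed on the rod, collar or portioner with more than 20 N (contact force between block and frame above 20 N).
It fails at once if the gripper or arm strikes the portioner (over 15 N) (contact force between any of the fingers, the arm and frame above 15 N).
It fails at once if a bystander is moved more than 20 mm (distance of any of jar_a, jar_b, jar_green, water, can, pot, spatula, cheese from where it was at the start of the episode above 0.02 m).
It also fails if it takes over 66 s, if anything falls off the work surface, if the arm or the gripper's body presses on something with over 40 N, if the wrist force passes 120 N, or if a joint passes its speed limit or range.

ROBOT

A 6-joint arm with a two-finger parallel gripper is mounted at the origin on the work surface. World frame = base frame: x ahead of the robot, y to its left, z up, the work surface at z = 0. Lengths are in m, angles in rad, forces in N, time in s.
With the tool pointing down it reaches from about 0.25 to 0.775 m from the base axis. Payload 4 kg.
Tool frame: the origin (TCP) lies between the finger pads; the fingertips stand 25 mm ahead of it and the grasp point (between the pads) lies 6 mm ahead of it (robot.tip_reach is the z of the fingertips in the tool frame, in m); z points along the fingers, y is the line along which they close (so a half turn about z gives the same grasp; the last joint's range is limited). The gripper opens to 94 mm and grips with 3 to 60 N. Pads are 16 mm wide; open, the fingers measure 119 mm over their backs; the gripper's body (75 mm by 177 mm) begins 78 mm behind the grasp point.
Start: joints at [1.166, 0.087, 1.371, -0, 1.684, -0.103], TCP at [0.163, 0.525, 0.231] pointing down, gripper open.
Joint ranges: [-3.1, 3.1], [-0.76, 2.03], [0.27, 2.55], [-1.08, 4.22], [0.17, 2.65], [-2.57, 2.57]. Speed limits (rad/s): [2.79, 2.79, 3.14, 3.14, 3.14, 3.14].

INTERFACE

Orientations are given as [roll, pitch, yaw] about the fixed x, y, z axes, in that order (R = Rz(yaw) Ry(pitch) Rx(roll)).
In Python, from bench import robot gives the robot as it stands. The module is installed in compiled form; this text tells all that it offers.
- The arm moves only by the shell command python3 -m handwheel 'ROWS'. ROWS is JSON, a list of rows, each a list of 3 entries, a list of its own where there are three numbers: the turn, a rotation vector about the world's x, y, z in units of 90 degrees (1.0 is 90 degrees), then the shift along the world's x, y, z in units of 0.05 m (1.0 is 0.05 m), then the closure, from 0 (fully open) to 1 (shut). A call has 1 to 5 rows; each row shifts and turns the commanded pose from where the row before left it; what a row does not reach is not made up. A row lasts 1/10 s, in which the tool goes at most 50 mm and 8.59 degrees, less where a joint would pass 70% of its speed; a pose out of reach is approached as far as the arm can. A call with a number of a shift or a turn outside -1 to 1 is refused whole. A call with a gripper value outside its range is refused whole. The fingers move at their own pace and stop on an object; the grip force is fixed at half the most. Time passes only in rows, so rows that do not move let the fingers close. It gives the time, the measured TCP pose, the force, the opening and the grip force at its end, in the units of the state.
- robot.get_obs(): the state, without advancing time (a new reading comes with each control period).
- robot.snapshot(name): name is "side" or "top" or "wrist"; returns (picture, depth): 400x640x3 uint8, red, green, blue; 400x640 float32, m along the optical axis (not along the pixel's ray), 0 where there is no reading.
- robot.calibration(name): a dict with "mtx" (3x3 intrinsics, pixels), "extrinsics" (4x4, takes a point from camera to world coordinates); the wrist camera has in their place "hand_eye" (4x4, takes a point from camera to tool coordinates, whose origin is the TCP and whose axes are the flange's). Camera axes: x right, y down, z forward; pixel columns grow to the right and rows downward; lengths in m; the calibration is good to about 2 mm. A picture is of the moment at which its call begins: read the wrist's pose just before it. calibration takes no time and is no camera call.
- robot.close_job(): hands the job in; it is judged then, once.
Trained networks look in the newest picture that a camera, given by its name, has taken for a name from the list of things; names that differ only in an ending like _2 or _b are one class to them, and where a whole thing is asked for, a point or a joint stands for the part that bears it (a point fixed in the world has none). Each returns a list of dicts, best first, with "p" (0 to 1); they miss things now and then, are a little off and sometimes report something else, mostly with a low value. They report only what shows in the picture. A call takes as long as a camera call. They do not tell look-alikes from the thing itself.
- robot.boxes_of(query, camera): "bbox" ([left, top, right, bottom] in pixels, round what is visible of it).
The state is a dict: "time": time; "joint_positions": joint angles; "qvel": joint speeds; "joint_torque": joint torques, N m; "tool_pos": TCP position; "ee_rot": TCP orientation; "wrist_force": force on the tool from outside, world axes, zero at the start; "wrist_torque": the same for the moment, N m; "width": finger opening in m; "finger_force": force on a finger pad.
Only numpy, scipy, OpenCV 4.12 (cv2) and the standard library are available. Lean on these libraries where they do the work, as an engineer would, in place of code of your own. Each camera call takes 0.05 s, during which the arm holds its last target. There are 200 camera calls.

## Working session

There is one attempt and no reset: what is moved stays moved. The work goes in short steps, Python scripts to look and compute and a shell command to move; the robot and the scene stay as the last step left them, time stands still between calls to the robot, and variables do not carry over. Pictures are saved under pics/ and viewed, at most 10 in all, crops included, and the job is handed in when it is done.

```bash
mkdir -p pics; cat > h.py <<'E'
import numpy as np, cv2
from bench import robot
def snap(n):
    o=robot.get_obs(); im,d=robot.snapshot(n); c=robot.calibration(n)
    K=np.array(c["mtx"])
    if n=="wrist":
        from scipy.spatial.transform import Rotation as R
        T=np.eye(4); T[:3,:3]=R.from_euler("xyz",o["ee_rot"]).as_matrix(); T[:3,3]=o["tool_pos"]
        E=T@np.array(c["hand_eye"])
    else: E=np.array(c["extrinsics"])
    return im,d,K,E
def cloud(d,K,E):
    v,u=np.indices(d.shape); P=np.stack([(u-K[0,2])/K[0,0]*d,(v-K[1,2])/K[1,1]*d,d],-1)
    return P@E[:3,:3].T+E[:3,3]
def save(im,f): cv2.imwrite("pics/"+f,im[...,::-1])
E
python3 - <<'E'
from h import *
print(robot.get_obs())
for n in ["top","side"]:
    im,d,K,E=snap(n); save(im,n+"0.png"); np.savez(n+"0.npz",im=im,d=d,K=K,E=E)
    P=cloud(d,K,E)
    print(n,E.round(3).tolist(),K[0].round(1))
    for q in ["block","frame","rod_tip"]:
        for b in robot.boxes_of(q,n)[:5]:
            x0,y0,x1,y1=b["bbox"]; u,v=int((x0+x1)/2),int((y0+y1)/2)
            print(q,round(b["p"],2),np.round(b["bbox"]),P[v,u].round(3))
E
```

```text
{'time': 0.0, 'joint_positions': array([ 1.16590334e+00,  8.79430003e-02,  1.37219686e+00,  6.72830265e-06,
        1.68363549e+00, -1.03098191e-01]), 'qvel': array([-2.59460803e-05, -1.75098586e-03, -1.07933328e-03,  3.15586668e-04,
       -1.82885165e-03, -1.80110153e-03]), 'joint_torque': array([-1.41525848e-03, -3.40174770e+01, -3.02430046e+01,  7.16316327e-02,
        3.29126290e-02, -1.88058925e-04]), 'tool_pos': array([0.16328669, 0.52469039, 0.22933982]), 'ee_rot': array([-3.13942223e+00, -2.31285175e-04,  2.83979836e+00]), 'wrist_force': array([0.10079168, 0.18798548, 0.45081989]), 'wrist_torque': array([-0.03082972, -0.00020024, -0.00815309]), 'finger_force': 0.0, 'width': 0.09397893000126988}
top [[-0.023, -0.998, 0.057, 0.476], [-1.0, 0.023, 0.009, -0.033], [-0.011, -0.057, -0.998, 1.533], [0.0, 0.0, 0.0, 1.0]] [502.6   0.  329.3]
block 0.72 [219. 205. 231. 218.] [0.538 0.292 0.056]
block 0.63 [235. 249. 243. 257.] [0.413 0.253 0.037]
block 0.57 [248. 219. 265. 234.] [0.492 0.199 0.05 ]
block 0.49 [244. 193. 256. 202.] [0.579 0.218 0.035]
block 0.44 [254. 246. 265. 259.] [0.416 0.191 0.056]
frame 0.59 [291. 159. 376. 238.] [ 0.571 -0.03   0.029]
rod_tip 0.64 [293. 153. 378. 234.] [ 0.586 -0.036  0.029]
side [[-0.989, -0.116, 0.09, 0.423], [-0.146, 0.698, -0.701, 1.179], [0.018, -0.707, -0.707, 1.287], [0.0, 0.0, 0.0, 1.0]] [500.8   0.  326.9]
block 0.72 [360. 251. 376. 270.] [0.417 0.21  0.049]
block 0.64 [312. 254. 325. 268.] [0.568 0.231 0.04 ]
block 0.52 [317. 273. 333. 291.] [0.534 0.31  0.046]
block 0.45 [340. 246. 352. 266.] [0.487 0.209 0.054]
frame 0.66 [289. 164. 365. 232.] [0.423 1.179 1.287]
rod_tip 0.93 [294. 165. 365. 234.] [ 0.574 -0.055  0.028]
```

View pics/top0.png

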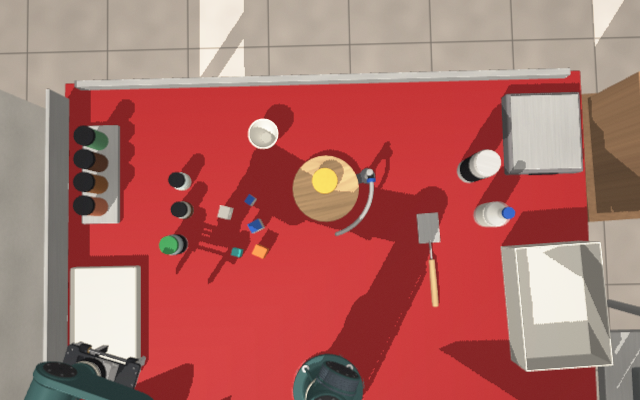

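View pics/side0.png

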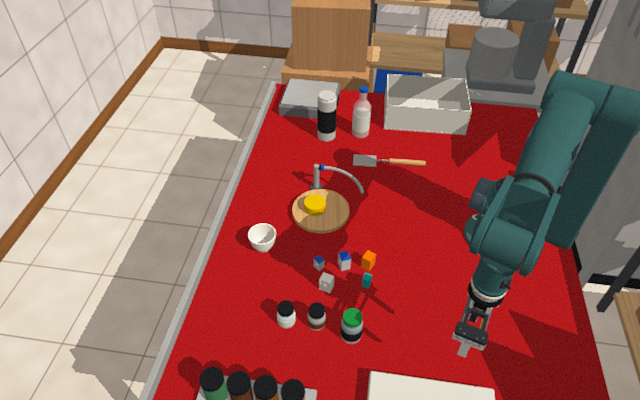

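Blue-topped candidates in the top view: the larger at (255,226) and the smaller at (250,200). The others are orange (260,251), turquoise (237,252) and white (225,211). The larger blue one fits the description. The rod's free end is at about (338,234) and the blue collar at about (370,180). I'll confirm in a crop and measure.

```bash
python3 - <<'E'
from h import *
from scipy.optimize import least_squares
Z=np.load("top0.npz"); im,d,K,E=[Z[k] for k in("im","d","K","E")]; P=cloud(d,K,E)
a=cv2.resize(im[185:265,215:280],None,fx=7,fy=7,interpolation=cv2.INTER_CUBIC); b=cv2.resize(im[145:245,285:390],None,fx=5.6,fy=5.6,interpolation=cv2.INTER_CUBIC)
save(cv2.resize(np.hstack([a,b]),None,fx=.74,fy=.74),"crop0.png")
# board circle
for n in("top","side"):
    Z=np.load(n+"0.npz"); P=cloud(Z["d"],Z["K"],Z["E"]); im=Z["im"]; 
    m=(abs(P[...,2]-.026)<.009)&(abs(P[...,0]-.58)<.13)&(abs(P[...,1]+.03)<.13)
    m[:]=m&(im[...,1]>70)
    cnt=max(cv2.findContours(m.astype(np.uint8),0,1)[0],key=cv2.contourArea)
    h=cv2.convexHull(cnt)[:,0]; q=np.array([P[v,u] for u,v in h])[:,:2]
    f=least_squares(lambda p:np.hypot(*(q-p[:2]).T)-.1,[.58,-.03],loss="soft_l1",f_scale=.002)
    print(n,"board",f.x.round(4),abs(f.fun).mean().round(4))
    m=(P[...,2]>.085)&(P[...,2]<.125)&(abs(P[...,0]-.54)<.14)&(abs(P[...,1]+.06)<.16)
    q=P[m]; c=f.x; th=np.arctan2(-(q[:,1]-c[1]),-(q[:,0]-c[0])); r=np.hypot(*(q[:,:2]-c).T)
    for t in np.argsort(th)[::max(1,len(th)//25)]: print(th[t].round(2),r[t].round(3),q[t].round(3))
    m=(P[...,2]>.03)&(P[...,2]<.07)&(abs(P[...,0]-.492)<.03)&(abs(P[...,1]-.2)<.03)
    print("block",P[m][P[m][:,2]>.043].mean(0).round(3),m.sum())
    rt=cv2.minAreaRect((P[m][P[m][:,2]>.043][:,:2]*1000).astype(np.float32)); print(rt)
E
```

```text
top board [ 0.6022 -0.0079] 0.0008
0.18 0.141 [ 0.464 -0.033  0.103]
0.26 0.135 [ 0.472 -0.042  0.106]
0.33 0.141 [ 0.469 -0.053  0.107]
0.4 0.139 [ 0.474 -0.062  0.111]
0.47 0.138 [ 0.48  -0.07   0.109]
0.55 0.137 [ 0.485 -0.079  0.111]
0.62 0.137 [ 0.491 -0.088  0.108]
0.69 0.138 [ 0.496 -0.096  0.106]
0.78 0.138 [ 0.504 -0.105  0.105]
0.85 0.141 [ 0.51  -0.114  0.103]
0.93 0.14 [ 0.518 -0.12   0.102]
1.0 0.14 [ 0.527 -0.126  0.098]
1.08 0.137 [ 0.538 -0.128  0.109]
1.15 0.13 [ 0.549 -0.126  0.105]
1.23 0.132 [ 0.558 -0.132  0.108]
1.31 0.138 [ 0.566 -0.141  0.103]
1.38 0.135 [ 0.577 -0.141  0.11 ]
1.46 0.131 [ 0.588 -0.138  0.114]
1.54 0.134 [ 0.598 -0.142  0.101]
1.62 0.132 [ 0.609 -0.139  0.102]
1.66 0.128 [ 0.614 -0.136  0.115]
1.7 0.135 [ 0.619 -0.142  0.115]
1.75 0.131 [ 0.626 -0.137  0.109]
1.8 0.138 [ 0.634 -0.142  0.11 ]
1.85 0.137 [ 0.64  -0.14   0.108]
1.9 0.133 [ 0.646 -0.134  0.112]
block [0.495 0.203 0.051] 136
((494.565673828125, 203.0605010986328), (29.790813446044922, 36.273189544677734), 25.18244171142578)
side board [ 0.5988 -0.0059] 0.0014
0.19 0.145 [ 0.457 -0.
[... 360 characters left out ...]
6 [ 0.536 -0.127  0.093]
1.16 0.13 [ 0.547 -0.125  0.107]
1.24 0.134 [ 0.555 -0.132  0.105]
1.31 0.137 [ 0.563 -0.138  0.103]
1.36 0.138 [ 0.57  -0.141  0.104]
1.45 0.129 [ 0.584 -0.134  0.099]
1.52 0.135 [ 0.592 -0.14   0.106]
1.6 0.139 [ 0.603 -0.145  0.1  ]
1.65 0.13 [ 0.609 -0.136  0.117]
1.68 0.146 [ 0.615 -0.151  0.107]
1.73 0.127 [ 0.619 -0.131  0.096]
1.76 0.129 [ 0.623 -0.133  0.113]
1.81 0.143 [ 0.632 -0.145  0.106]
1.84 0.132 [ 0.634 -0.134  0.111]
1.87 0.131 [ 0.637 -0.131  0.112]
1.89 0.134 [ 0.641 -0.133  0.106]
1.92 0.131 [ 0.644 -0.129  0.109]
block [0.49  0.206 0.05 ] 142
((490.47760009765625, 204.67977905273438), (31.230937957763672, 38.500343322753906), 24.207088470458984)
```

View pics/crop0.png

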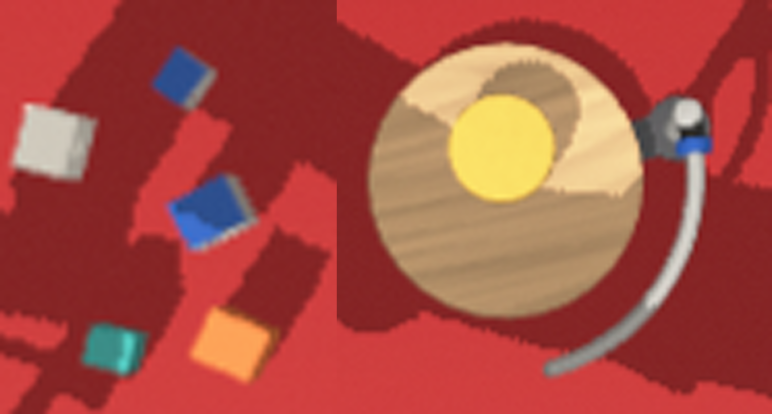

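The crop confirms it: the larger blue-topped block is at top-view (255,226), and the smaller one at (250,200) is not the target. The rod curves from (338,234) to the collar at (370,180). Moving to hover over the block.

```bash
python3 -m handwheel '[[[0,0,0.047],[0.66,-0.642,-0.06],0.2],[[0,0,0.047],[0.66,-0.642,-0.06],0.2],[[0,0,0.047],[0.66,-0.642,-0.06],0.2],[[0,0,0.047],[0.66,-0.642,-0.06],0.2],[[0,0,0.047],[0.66,-0.642,-0.06],0.2]]'
python3 -m handwheel '[[[0,0,0.047],[0.66,-0.642,-0.06],0.2],[[0,0,0.047],[0.66,-0.642,-0.06],0.2],[[0,0,0.047],[0.66,-0.642,-0.06],0.2],[[0,0,0.047],[0.66,-0.642,-0.06],0.2],[[0,0,0.047],[0.66,-0.642,-0.06],0.2]]'
python3 -m handwheel '[[[0,0,0],[0,0,0],0.2],[[0,0,0],[0,0,0],0.2]]'
python3 - <<'E'
from h import *
o=robot.get_obs(); print(o["tool_pos"],o["ee_rot"],o["wrist_force"],o["width"])
im,d,K,E=snap("wrist"); save(im,"w1.png"); P=cloud(d,K,E)
print(np.array(robot.calibration("wrist")["hand_eye"]).round(3).tolist())
print([(round(b["p"],2),np.round(b["bbox"])) for b in robot.boxes_of("block","wrist")[:3]])
m=(P[...,2]>.043)&(P[...,2]<.06)&(abs(P[...,0]-.493)<.04)&(abs(P[...,1]-.204)<.04)
print(m.sum(),P[m].mean(0),cv2.minAreaRect((P[m][:,:2]*1000).astype(np.float32)))
E
```

```text
time: 0.9
tool_pos: [0.3295, 0.3633, 0.2156]
ee_rot: [3.141, 0.001, -3.071]
wrist_force: [0.3, 0.4, -0.3]
width: 0.0749
finger_force: 0.0
time: 1.4
tool_pos: [0.4946, 0.2026, 0.2006]
ee_rot: [3.141, 0.001, -2.702]
wrist_force: [0.1, 0.9, -0.2]
width: 0.0752
finger_force: 0.0
time: 1.6
tool_pos: [0.4937, 0.2035, 0.2001]
ee_rot: [3.141, -0.001, -2.708]
wrist_force: [-0.9, -0.4, -0.4]
width: 0.0756
finger_force: 0.0
[0.49369973 0.2035287  0.20011664] [ 3.14064392e+00 -1.01389744e-03 -2.70799914e+00] [-0.94028786 -0.38292707 -0.41585549] 0.07558224907795141
[[-0.0, -0.973, -0.231, 0.066], [1.0, 0.0, -0.002, -0.0], [0.002, -0.231, 0.973, -0.155], [0.0, 0.0, 0.0, 1.0]]
[(0.96, array([326.,  73., 380., 129.])), (0.94, array([398., 114., 440., 151.])), (0.75, array([307., 162., 350., 200.]))]
1376 [0.49199297 0.20340802 0.05088036] ((492.7064208984375, 203.60743713378906), (30.412796020507812, 35.80162811279297), 26.134578704833984)
```

View pics/w1.png

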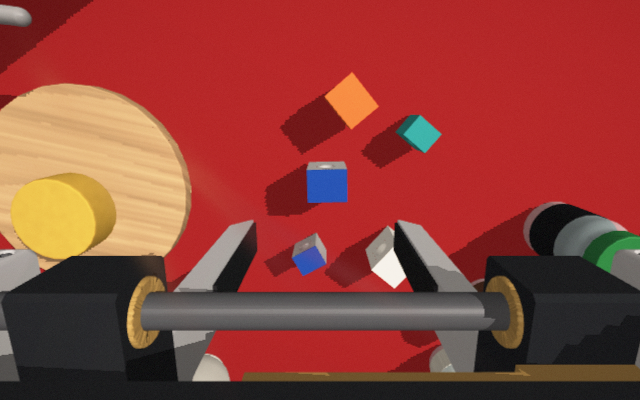

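The wrist view shows the large blue block squarely between the fingers at (327,182), with its bore visible on the near face. Descending and gripping at bore height.

```bash
python3 -m handwheel '[[[0,0,0.014],[-0.02,0,-0.8],0.2],[[0,0,0],[0,0,-0.8],0.2],[[0,0,0],[0,0,-0.7],0.2],[[0,0,0],[0,0,-0.54],0.2],[[0,0,0],[0,0,-0.4],0.2]]'
python3 -m handwheel '[[[0,0,0],[0,0,0],0.2],[[0,0,0],[0,0,0],0.7],[[0,0,0],[0,0,0],1],[[0,0,0],[0,0,0],1],[[0,0,0],[0,0,0],1]]'
python3 -m handwheel '[[[0,0,0],[0,0,0],1],[[0,0,0],[0,0,0],1],[[0,0,0],[0,0,0],1]]'
```

```text
time: 2.2
tool_pos: [0.4903, 0.2055, 0.0366]
ee_rot: [3.141, -0.002, -2.68]
wrist_force: [0.4, -0.5, 0.7]
width: 0.0754
finger_force: 0.0
time: 2.7
tool_pos: [0.4933, 0.2045, 0.0399]
ee_rot: [-3.141, 0.002, -2.683]
wrist_force: [0.5, 0.3, 0.8]
width: 0.0469
finger_force: 0.0
time: 3.0
tool_pos: [0.4928, 0.2043, 0.0391]
ee_rot: [3.141, 0.001, -2.683]
wrist_force: [-1.5, 0.2, 3.2]
width: 0.0358
finger_force: 30.0
```

Gripped at 35.8 mm. I'll lift and hover over the portioner, where the wrist camera can see the rod from close by.

```bash
python3 -m handwheel '[[[0,0,0],[0,0,0.4],1],[[0,0,0],[0,0,0.8],1],[[0,0,0],[0,0,0.8],1],[[0,0,0],[0.1,-0.5,0.8],1],[[0,0,0],[0.15,-0.8,0.5],1]]'
python3 -m handwheel '[[[0,0,0],[0.15,-0.8,0.3],1],[[0,0,0],[0.15,-0.8,0],1],[[0,0,0],[0.15,-0.8,0],1],[[0,0,0],[0.15,-0.8,0],1],[[0,0,0],[0.15,-0.8,0],1]]'
python3 -m handwheel '[[[0,0,0],[0,0,0],1],[[0,0,0],[0,0,0],1],[[0,0,0],[0,0,0],1]]'
python3 - <<'E'
from h import *
for k in range(2):
    o=robot.get_obs(); print(o["tool_pos"],o["ee_rot"],o["wrist_force"],o["wrist_torque"],o["width"])
    im,d,K,E=snap("wrist"); np.savez(f"w2{k}.npz",im=im,d=d,K=K,E=E)
save(im,"w2.png"); P=cloud(d,K,E)
m=(P[...,2]>.09)&(P[...,2]<.115)&(P[...,0]<.62)&(P[...,1]<0)&(P[...,1]>-.18)
v,u=np.nonzero(m); print(m.sum(),u.min(),u.max(),v.min(),v.max())
E
```

```text
time: 3.5
tool_pos: [0.5055, 0.1401, 0.2063]
ee_rot: [-3.141, 0.004, -2.679]
wrist_force: [1.3, -0.3, -2.4]
width: 0.0355
finger_force: 30.0
time: 4.0
tool_pos: [0.5421, -0.0626, 0.2175]
ee_rot: [3.141, -0.001, -2.683]
wrist_force: [0.9, 0.5, -1.6]
width: 0.0358
finger_force: 30.0
time: 4.3
tool_pos: [0.5421, -0.0601, 0.2178]
ee_rot: [3.14, -0.001, -2.683]
wrist_force: [-0.7, 0.5, -1.9]
width: 0.0356
finger_force: 30.0
[ 0.54210412 -0.06010159  0.21784856] [ 3.14020550e+00 -8.55647160e-04 -2.68254066e+00] [-0.66281594  0.47979514 -1.89311766] [ 0.04739982 -0.06120926  0.01879816] 0.035603809100845554
[ 0.54217745 -0.05975465  0.2180853 ] [ 3.14060686e+00 -5.42571390e-04 -2.68174853e+00] [ 0.02106318  0.80554058 -3.18389487] [0.06129709 0.05250249 0.02349918] 0.035808857662061495
4454 184 404 109 243
```

View pics/w2.png

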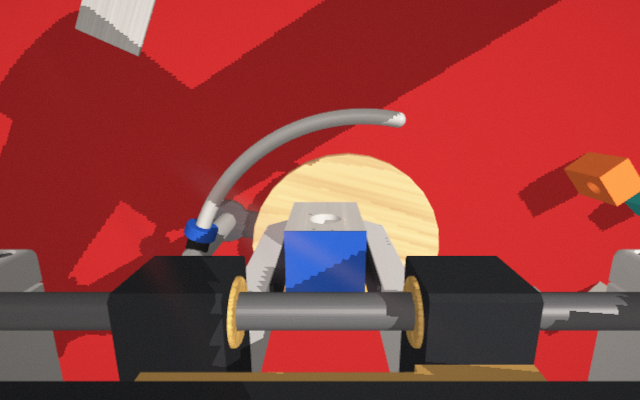

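The close view shows the whole rod, from its nose at (403,119) to the blue collar at (203,230). The held block's bore is at (325,218). Now I'll fit the rod arc and the block's position in the hand.

```bash
cat > fit.py <<'E'
from h import *
from scipy.optimize import least_squares
for k in(0,1):
    Z=np.load(f"w2{k}.npz"); im,d,K,E=[Z[x] for x in("im","d","K","E")]; P=cloud(d,K,E)
    m=(P[...,2]>.075)&(P[...,2]<.12)&(P[...,0]<.62)&(P[...,1]<0)&(P[...,1]>-.2)&(d>0)
    v,u=np.nonzero(m); print("z top",np.percentile(P[m][:,2],[50,90]).round(4))
    ray=np.stack([(u-K[0,2])/K[0,0],(v-K[1,2])/K[1,1],np.ones(len(u))],-1)@E[:3,:3].T
    q=(E[:3,3]+ray*((.1-E[2,3])/ray[:,2])[:,None])[:,:2]
    col=im[v,u].astype(int); blue=col[:,2]>col[:,0]+40
    c0=np.array([.60,-.007]); 
    th=np.arctan2(c0[1]-q[:,1],c0[0]-q[:,0])
    s=(th<1.4)&~blue
    f=least_squares(lambda p:np.hypot(*(q[s]-p).T)-.14,c0,loss="soft_l1",f_scale=.004); c=f.x
    th=np.arctan2(c[1]-q[:,1],c[0]-q[:,0]); r=np.hypot(*(q-c).T)
    s=(abs(r-.14)<.0025)&~blue; e=np.sort(th[s]); a=e[:3].mean()+6/140
    sel=(abs(r-.14)<.01)
    print("circle c",c.round(4),"rms",np.std(f.fun).round(4),"free f",least_squares(lambda p:np.hypot(*(q[(th<1.4)&~blue]-p[:2]).T)-p[2],[*c,.14]).x.round(4))
    tip=c-.14*np.array([np.cos(a),np.sin(a)])
    bt=th[blue&(abs(r-.14)<.013)]
    print("tip",tip.round(4),"tip th",a.round(4),"heading",(a-np.pi/2).round(4),"blue t",(np.percentile(bt,[2,50,98])-a).round(3))
    o=P[...,2]; Tinv=np.linalg.inv(E)
    # block top in tool coords
    he=np.array(robot.calibration("wrist")["hand_eye"]); Q=cloud(d,K,he)
    b=(im[...,2].astype(int)>im[...,0]+30)&(abs(Q[...,0])<.03)&(abs(Q[...,1])<.03)&(Q[...,2]<.0)&(Q[...,2]>-.03)
    z=np.median(Q[b][:,2]); print("blk top tool z",z,b.sum(),[x.round(4) for x in (Q[b].min(0),Q[b].max(0))],cv2.minAreaRect((Q[b][:,:2]*1000).astype(np.float32)))
E
python3 fit.py
```

```text
z top [0.1055 0.1074]
circle c [ 5.992e-01 -2.000e-04] rms 0.0035 free f [5.994e-01 1.000e-04 1.403e-01]
tip [ 0.4642 -0.0374] tip th 0.2687 heading -1.3021 blue t [1.36  1.431 1.489]
blk top tool z -0.011858941450194505 4955 [array([-0.014 , -0.0187, -0.0266]), array([ 0.0158,  0.0294, -0.0004])] ((0.9433383941650391, 5.285457611083984), (29.630170822143555, 48.129032135009766), 0.6392713189125061)
z top [0.1055 0.1073]
circle c [ 5.993e-01 -3.000e-04] rms 0.0035 free f [ 5.995e-01 -1.000e-04  1.402e-01]
tip [ 0.4644 -0.0376] tip th 0.2698 heading -1.301 blue t [1.359 1.429 1.487]
blk top tool z -0.01186520720669594 4958 [array([-0.014 , -0.0188, -0.027 ]), array([ 0.0157,  0.0293, -0.001 ])] ((0.8731412887573242, 5.259815216064453), (29.67268180847168, 48.12197494506836), 0.19300051033496857)
```

```bash
python3 -m handwheel '[[[0,0,-0.0934],[-0.145,0.093,0],1],[[0,0,-0.0934],[-0.145,0.093,0],1],[[0,0,-0.0934],[-0.145,0.093,0],1],[[0,0,-0.0934],[-0.145,0.093,0],1],[[0,0,-0.0934],[-0.145,0.093,0],1]]'
python3 -m handwheel '[[[0,0,-0.0934],[-0.145,0.093,0],1],[[0,0,-0.0934],[-0.145,0.093,0],1],[[0,0,-0.0934],[-0.145,0.093,0],1],[[0,0,-0.0934],[-0.145,0.093,0],1],[[0,0,-0.0934],[-0.145,0.093,0],1]]'
python3 -m handwheel '[[[0,0,-0.0934],[-0.145,0.093,0],1],[[0,0,-0.0934],[-0.145,0.093,0],1],[[0,0,0],[0,0,-0.3],1],[[0,0,0],[0,0,0],1],[[0,0,0],[0,0,0],1]]'
python3 - <<'E'
from h import *
p=[];a=[];f=[]
for k in range(6):
    o=robot.get_obs(); p.append(o["tool_pos"]); a.append(o["ee_rot"][2]); f.append([*o["wrist_force"],*o["wrist_torque"]]); robot.snapshot("top")
print(np.mean(p,0).round(4),np.std(p,0).round(4),np.mean(a).round(4),np.mean(f,0).round(3),np.std(f,0).round(2))
Z=np.load("w21.npz"); im,d,K=Z["im"].astype(int),Z["d"],Z["K"]
he=np.array(robot.calibration("wrist")["hand_eye"]); Q=cloud(d,K,he)
for v in(235,245,255,270,280):
    u=np.nonzero((im[v,:,2]>im[v,:,0]+50)&(abs(np.arange(640)-326)<60))[0]; print(v,u.min(),u.max(),Q[v,u.min(),:].round(4),Q[v,u.max()].round(4))
E
```

```text
time: 4.9
tool_pos: [0.5058, -0.0362, 0.2186]
ee_rot: [3.141, 0.0, 2.863]
wrist_force: [-0.9, 0.2, -2.0]
width: 0.0361
finger_force: 30.0
time: 5.4
tool_pos: [0.4694, -0.013, 0.2187]
ee_rot: [3.141, 0.0, 2.129]
wrist_force: [-0.6, 0.1, -1.9]
width: 0.036
finger_force: 30.0
time: 5.9
tool_pos: [0.4552, -0.0043, 0.2035]
ee_rot: [-3.141, -0.0, 1.841]
wrist_force: [0.2, -0.7, -1.5]
width: 0.0359
finger_force: 30.0
[ 0.4557 -0.0047  0.204 ] [0.0003 0.0003 0.0002] 1.8403 [-0.257  0.046 -1.803 -0.056  0.04  -0.018] [0.36 0.56 0.65 0.02 0.01 0.02]
235 284 366 [ 0.0134 -0.0173 -0.0111] [0.009  0.0201 0.0007]
245 284 366 [ 0.009  -0.0173 -0.0119] [ 0.0076  0.0191 -0.0084]
255 285 365 [ 0.0043 -0.017  -0.0119] [ 0.0047  0.0182 -0.0129]
270 285 365 [-0.0026 -0.0171 -0.0126] [-0.0021  0.0183 -0.0136]
280 285 364 [-0.0077 -0.0173 -0.0121] [-0.0078  0.0182 -0.0119]
```

```bash
cat > st.py <<'E'
import sys; from h import *
C=np.array([.5995,-.0006]); A0=.2695; R=.1398; B=np.array([-.26,.05,-1.8]) # arc centre, tip angle, path radius, force bias
if len(sys.argv)>3: C=C+np.array([float(x) for x in sys.argv[3].split(",")])
def pose(s): # s mm past tip -> TCP xy, yaw
    hd=A0-np.pi/2+(0 if s<-15 else (s+15)/280 if s<15 else s/140); a=A0+max(s,0)/140
    p=C-R*np.array([np.cos(a),np.sin(a)])
    if s<0: p=p+s/1000*np.array([np.cos(A0-np.pi/2),np.sin(A0-np.pi/2)])
    return p,hd+np.pi
n=3; p=0;y=0;f=0
for k in range(n):
    o=robot.get_obs(); robot.snapshot("side"); p=p+o["tool_pos"]/n; y=y+(o["ee_rot"][2]%(2*np.pi))/n; f=f+o["wrist_force"]/n
ss=np.arange(-60,200,.1); s=ss[np.argmin([np.hypot(*(pose(x)[0]-p[:2])) for x in ss])]
q,yy=pose(s); t=np.array([-np.cos(yy),-np.sin(yy)]); nn=np.array([-t[1],t[0]]); F=f-B
print("t",o["time"],"s",round(s,1),"dist-off",((p[:2]-q)@nn*1000).round(2),"mm yawerr",round(y-yy,4),"z",p[2].round(4),"w",round(o["width"],4),
 "| F along",(F[:2]@t).round(2),"inward",(F[:2]@nn).round(2),"up",F[2].round(2))
P,Y=p[:2],y
for x in map(float,sys.argv[2].split(",")):
    q,yy=pose(x); dz=(float(sys.argv[1])-p[2]); d=(q-P)/.05; print(x,f'[[0,0,{(yy-Y)/(np.pi/2):.4f}],[{d[0]:.3f},{d[1]:.3f},{dz/.05:.3f}],1]'); P,Y=q,yy; p[2]+=dz
E
python3 -m handwheel '[[[0,0,0],[0,0,-0.5],1],[[0,0,0],[0,0,-0.5],1],[[0,0,0],[0,0,-0.5],1],[[0,0,0],[0,0,-0.32],1],[[0,0,0],[0,0,-0.12],1]]'
python3 -m handwheel '[[[0,0,0],[0,0,0],1],[[0,0,0],[0,0,0],1]]'
python3 st.py .107 -26,-22,-18,-14,-10,-5,0,5
```

```text
time: 6.7
tool_pos: [0.4543, -0.005, 0.1045]
ee_rot: [-3.138, -0.001, 1.839]
wrist_force: [-0.6, -0.4, -1.2]
width: 0.0357
finger_force: 30.0
time: 6.9
tool_pos: [0.4563, -0.0052, 0.1076]
ee_rot: [3.14, 0.001, 1.839]
wrist_force: [0.4, -0.3, -1.3]
width: 0.0362
finger_force: 30.0
t 7.0 s -33.7 dist-off 0.66 mm yawerr -0.0008 z 0.1078 w 0.0358 | F along 0.41 inward 0.3 up -0.01
-26.0 [[0,0,0.0005],[0.028,-0.151,-0.017],1]
-22.0 [[0,0,0.0000],[0.021,-0.077,0.000],1]
-18.0 [[0,0,0.0000],[0.021,-0.077,0.000],1]
-14.0 [[0,0,0.0023],[0.021,-0.077,0.000],1]
-10.0 [[0,0,0.0091],[0.021,-0.077,0.000],1]
-5.0 [[0,0,0.0114],[0.027,-0.096,0.000],1]
0.0 [[0,0,0.0114],[0.027,-0.096,0.000],1]
5.0 [[0,0,0.0114],[0.028,-0.096,0.000],1]
```

```bash
python3 - <<'E'
from h import *
im,d,K,E=snap("side"); a=cv2.resize(im[120:260,270:410],None,fx=4,fy=4,interpolation=cv2.INTER_CUBIC); save(a,"s1.png")
E
```

```text
(no output)
```

View pics/s1.png

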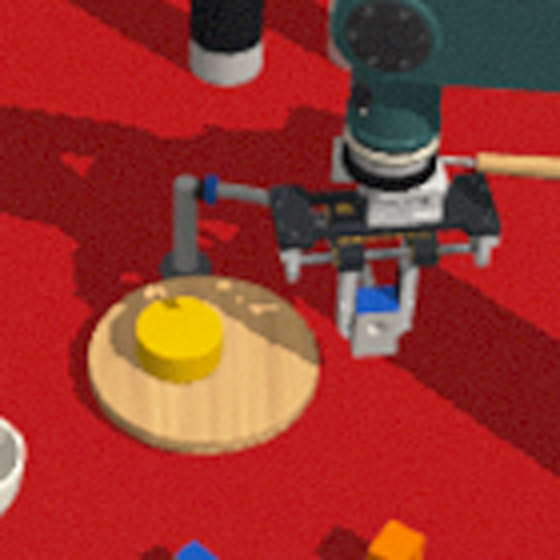

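The side crop shows the block (375,325) level and in line ahead of the rod's hidden tip. I'll creep forward now.

```bash
python3 -m handwheel '[[[0,0,0],[0.028,-0.151,-0.015],1],[[0,0,0],[0.021,-0.077,0],1],[[0,0,0],[0.01,-0.038,0],1],[[0,0,0],[0.01,-0.038,0],1]]'
python3 st.py .107 -14,-10,-5,0,5
```

```text
time: 7.5
tool_pos: [0.459, -0.0206, 0.1057]
ee_rot: [3.142, -0.0, 1.839]
wrist_force: [-0.1, -0.5, -1.7]
width: 0.036
finger_force: 30.0
t 7.6 s -18.1 dist-off -0.94 mm yawerr -0.0013 z 0.1057 w 0.036 | F along 0.47 inward 0.1 up 0.17
-14.0 [[0,0,0.0031],[0.040,-0.074,0.025],1]
-10.0 [[0,0,0.0091],[0.021,-0.077,0.000],1]
-5.0 [[0,0,0.0114],[0.027,-0.096,0.000],1]
0.0 [[0,0,0.0114],[0.027,-0.096,0.000],1]
5.0 [[0,0,0.0114],[0.028,-0.096,0.000],1]
```

```bash
python3 -m handwheel '[[[0,0,0.003],[0.032,-0.075,0.01],1],[[0,0,0.004],[0.01,-0.038,0],1],[[0,0,0.005],[0.01,-0.038,0],1]]'
python3 st.py .107 -5,0,5,10
```

```text
time: 7.95
tool_pos: [0.4616, -0.028, 0.1063]
ee_rot: [3.142, -0.0, 1.859]
wrist_force: [-0.3, 0.8, -1.2]
width: 0.0358
finger_force: 30.0
t 8.05 s -10.2 dist-off -0.4 mm yawerr 0.0013 z 0.1063 w 0.0358 | F along -0.39 inward 0.26 up -0.02
-5.0 [[0,0,0.0110],[0.036,-0.099,0.015],1]
0.0 [[0,0,0.0114],[0.027,-0.096,0.000],1]
5.0 [[0,0,0.0114],[0.028,-0.096,0.000],1]
10.0 [[0,0,0.0114],[0.032,-0.095,0.000],1]
```

```bash
python3 -m handwheel '[[[0,0,0.011],[0.034,-0.098,0.005],1],[[0,0,0.006],[0.014,-0.048,0],1],[[0,0,0.006],[0.014,-0.048,0],1]]'
python3 st.py .107 5,10,15,20
```

```text
time: 8.4
tool_pos: [0.4648, -0.0378, 0.1065]
ee_rot: [3.141, 0.0, 1.895]
wrist_force: [0.4, -0.3, -1.7]
width: 0.0356
finger_force: 30.0
t 8.5 s 0.1 dist-off 0.01 mm yawerr 0.0006 z 0.1065 w 0.0356 | F along 0.34 inward 0.18 up -0.21
5.0 [[0,0,0.0108],[0.028,-0.094,0.009],1]
10.0 [[0,0,0.0114],[0.032,-0.095,0.000],1]
15.0 [[0,0,0.0114],[0.035,-0.093,0.000],1]
20.0 [[0,0,0.0227],[0.038,-0.092,0.000],1]
```

```bash
python3 -m handwheel '[[[0,0,0.011],[0.028,-0.094,0.005],1],[[0,0,0.011],[0.032,-0.095,0],1]]'
python3 -m handwheel '[[[0,0,0.011],[0.035,-0.093,0],1],[[0,0,0.011],[0.019,-0.046,0],1],[[0,0,0.011],[0.019,-0.046,0],1]]'
python3 st.py .107 25,30,35,40,45
```

```text
time: 8.75
tool_pos: [0.4678, -0.0472, 0.1068]
ee_rot: [3.141, 0.0, 1.931]
wrist_force: [-0.2, -0.1, -2.0]
width: 0.0359
finger_force: 30.0
time: 9.05
tool_pos: [0.4714, -0.0565, 0.1067]
ee_rot: [3.141, -0.0, 1.982]
wrist_force: [-0.4, -0.0, -2.4]
width: 0.0357
finger_force: 30.0
t 9.15 s 20.0 dist-off 0.03 mm yawerr -0.0014 z 0.1067 w 0.0354 | F along 0.19 inward 0.32 up -0.35
25.0 [[0,0,0.0236],[0.041,-0.091,0.005],1]
30.0 [[0,0,0.0227],[0.045,-0.089,0.000],1]
35.0 [[0,0,0.0227],[0.048,-0.088,0.000],1]
40.0 [[0,0,0.0227],[0.051,-0.086,0.000],1]
45.0 [[0,0,0.0227],[0.054,-0.084,0.000],1]
```

Threaded with almost no force. Continuing round the bend.

```bash
python3 -m handwheel '[[[0,0,0.0236],[0.041,-0.091,0.005],1],[[0,0,0.0227],[0.045,-0.089,0],1],[[0,0,0.0227],[0.048,-0.088,0],1],[[0,0,0.0227],[0.051,-0.086,0],1],[[0,0,0.0227],[0.054,-0.084,0],1]]'
python3 st.py .107 50,55,60,65,70
```

```text
time: 9.7
tool_pos: [0.4833, -0.0781, 0.107]
ee_rot: [3.142, -0.0, 2.162]
wrist_force: [-0.2, -0.6, -3.0]
width: 0.0356
finger_force: 30.0
t 9.8 s 44.9 dist-off 0.11 mm yawerr 0.0007 z 0.107 w 0.0355 | F along 0.17 inward 0.14 up -0.74
50.0 [[0,0,0.0227],[0.056,-0.084,-0.000],1]
55.0 [[0,0,0.0227],[0.060,-0.080,0.000],1]
60.0 [[0,0,0.0227],[0.063,-0.078,0.000],1]
65.0 [[0,0,0.0227],[0.066,-0.075,0.000],1]
70.0 [[0,0,0.0227],[0.068,-0.073,0.000],1]
```

```bash
python3 -m handwheel '[[[0,0,0.0227],[0.056,-0.084,-0.01],1],[[0,0,0.0227],[0.06,-0.08,0],1],[[0,0,0.0227],[0.063,-0.078,0],1],[[0,0,0.0227],[0.066,-0.075,0],1],[[0,0,0.0227],[0.068,-0.073,0],1]]'
python3 st.py .1065 75,80,85,90,95
```

```text
time: 10.35
tool_pos: [0.4988, -0.0973, 0.1065]
ee_rot: [3.141, -0.0, 2.34]
wrist_force: [0.9, -1.0, -2.9]
width: 0.0358
finger_force: 30.0
t 10.45 s 69.8 dist-off 0.14 mm yawerr 0.0006 z 0.1065 w 0.0355 | F along 0.61 inward 0.1 up -0.45
75.0 [[0,0,0.0233],[0.072,-0.075,0.000],1]
80.0 [[0,0,0.0227],[0.073,-0.068,0.000],1]
85.0 [[0,0,0.0227],[0.076,-0.065,0.000],1]
90.0 [[0,0,0.0227],[0.078,-0.062,0.000],1]
95.0 [[0,0,0.0227],[0.080,-0.060,0.000],1]
```

```bash
python3 -m handwheel '[[[0,0,0.0233],[0.072,-0.075,0],1],[[0,0,0.0227],[0.073,-0.068,0],1],[[0,0,0.0227],[0.076,-0.065,0],1],[[0,0,0.0227],[0.078,-0.062,0],1],[[0,0,0.0227],[0.08,-0.06,0],1]]'
python3 st.py .1065 100,105,110,115,120
```

```text
time: 11.0
tool_pos: [0.5177, -0.1137, 0.1065]
ee_rot: [3.141, -0.0, 2.519]
wrist_force: [-0.5, -0.4, -1.5]
width: 0.0358
finger_force: 30.0
t 11.1 s 94.9 dist-off 0.14 mm yawerr 0.0003 z 0.1065 w 0.036 | F along 0.23 inward -0.55 up 0.12
100.0 [[0,0,0.0230],[0.082,-0.060,0.000],1]
105.0 [[0,0,0.0227],[0.084,-0.054,0.000],1]
110.0 [[0,0,0.0227],[0.086,-0.051,0.000],1]
115.0 [[0,0,0.0227],[0.088,-0.048,0.000],1]
120.0 [[0,0,0.0227],[0.089,-0.045,0.000],1]
```

```bash
python3 -m handwheel '[[[0,0,0.023],[0.082,-0.06,0],1],[[0,0,0.0227],[0.084,-0.054,0],1],[[0,0,0.0227],[0.086,-0.051,0],1],[[0,0,0.0227],[0.088,-0.048,0],1],[[0,0,0.0227],[0.089,-0.045,0],1]]'
python3 st.py .1065 125,130,135,140,145
```

```text
time: 11.65
tool_pos: [0.539, -0.1266, 0.1064]
ee_rot: [3.141, -0.001, 2.697]
wrist_force: [-0.5, 0.1, -2.8]
width: 0.0356
finger_force: 30.0
t 11.75 s 119.9 dist-off -0.0 mm yawerr 0.0003 z 0.1065 w 0.0359 | F along 0.17 inward 0.14 up -0.36
125.0 [[0,0,0.0230],[0.092,-0.042,0.001],1]
130.0 [[0,0,0.0227],[0.092,-0.038,0.000],1]
135.0 [[0,0,0.0227],[0.094,-0.035,0.000],1]
140.0 [[0,0,0.0227],[0.095,-0.031,0.000],1]
145.0 [[0,0,0.0227],[0.096,-0.028,0.000],1]
```

```bash
python3 -m handwheel '[[[0,0,0.023],[0.092,-0.042,0],1],[[0,0,0.0227],[0.092,-0.038,0],1],[[0,0,0.0227],[0.094,-0.035,0],1],[[0,0,0.0227],[0.095,-0.031,0],1],[[0,0,0.0227],[0.096,-0.028,0],1]]'
python3 st.py .1065 150,155,160,165,168
```

```text
time: 12.3
tool_pos: [0.5624, -0.1354, 0.1065]
ee_rot: [3.141, -0.001, 2.876]
wrist_force: [0.6, 0.1, -3.1]
width: 0.0356
finger_force: 30.0
t 12.4 s 144.9 dist-off -0.01 mm yawerr 0.0004 z 0.1064 w 0.0358 | F along 0.2 inward -0.28 up -0.59
150.0 [[0,0,0.0229],[0.098,-0.025,0.001],1]
155.0 [[0,0,0.0227],[0.098,-0.021,0.000],1]
160.0 [[0,0,0.0227],[0.098,-0.018,0.000],1]
165.0 [[0,0,0.0227],[0.099,-0.014,0.000],1]
168.0 [[0,0,0.0136],[0.060,-0.007,0.000],1]
```

```bash
python3 -m handwheel '[[[0,0,0.0229],[0.098,-0.025,0],1],[[0,0,0.0227],[0.098,-0.021,0],1],[[0,0,0.0227],[0.098,-0.018,0],1],[[0,0,0.0227],[0.099,-0.014,0],1],[[0,0,0.0136],[0.06,-0.007,0],1]]'
python3 st.py .1065 170,172,174,176,178,180,182
```

```text
time: 12.95
tool_pos: [0.5852, -0.1396, 0.1065]
ee_rot: [3.141, -0.001, 3.04]
wrist_force: [-0.3, 0.1, -1.3]
width: 0.0357
finger_force: 30.0
t 13.05 s 168.0 dist-off 0.03 mm yawerr -0.0003 z 0.1065 w 0.0359 | F along 0.28 inward -0.06 up 0.23
170.0 [[0,0,0.0093],[0.040,-0.004,0.001],1]
172.0 [[0,0,0.0091],[0.040,-0.003,0.000],1]
174.0 [[0,0,0.0091],[0.040,-0.003,0.000],1]
176.0 [[0,0,0.0091],[0.040,-0.002,0.000],1]
178.0 [[0,0,0.0091],[0.040,-0.001,0.000],1]
180.0 [[0,0,0.0091],[0.040,-0.001,0.000],1]
182.0 [[0,0,0.0091],[0.040,-0.000,0.000],1]
```

```bash
python3 -m handwheel '[[[0,0,0.0093],[0.04,-0.004,0],1],[[0,0,0.0091],[0.04,-0.003,0],1],[[0,0,0.0091],[0.04,-0.003,0],1],[[0,0,0.0091],[0.04,-0.002,0],1],[[0,0,0],[0,0,0],1]]'
python3 st.py .1065 177,178,179,180,181,182
```

```text
time: 13.6
tool_pos: [0.5937, -0.1403, 0.1065]
ee_rot: [3.141, 0.0, 3.098]
wrist_force: [-0.0, 0.4, -2.0]
width: 0.0358
finger_force: 30.0
t 13.7 s 176.3 dist-off 0.0 mm yawerr -0.0018 z 0.1065 w 0.0358 | F along 0.46 inward 1.54 up -0.02
177.0 [[0,0,0.0044],[0.013,-0.001,0.000],1]
178.0 [[0,0,0.0045],[0.020,-0.001,0.000],1]
179.0 [[0,0,0.0045],[0.020,-0.001,0.000],1]
180.0 [[0,0,0.0045],[0.020,-0.000,0.000],1]
181.0 [[0,0,0.0045],[0.020,-0.000,0.000],1]
182.0 [[0,0,0.0045],[0.020,-0.000,0.000],1]
```

```bash
python3 -m handwheel '[[[0,0,0.0045],[0.02,-0.001,0],1],[[0,0,0.0045],[0.02,-0.001,0],1],[[0,0,0],[0,0,0],1]]'
python3 st.py .1065 180
python3 -m handwheel '[[[0,0,0.0045],[0.02,0,0],1],[[0,0,0.0045],[0.01,0,0],1],[[0,0,0],[0,0,0],1]]'
python3 st.py .1065 182
```

```text
time: 14.05
tool_pos: [0.5949, -0.1404, 0.1064]
ee_rot: [3.141, -0.001, 3.112]
wrist_force: [-2.5, 3.7, -0.0]
width: 0.0359
finger_force: 30.0
t 14.15 s 177.6 dist-off -0.05 mm yawerr 0.0028 z 0.1064 w 0.0355 | F along -2.7 inward 2.94 up 1.9
180.0 [[0,0,0.0091],[0.049,-0.000,0.002],1]
time: 14.5
tool_pos: [0.5962, -0.1404, 0.1064]
ee_rot: [3.141, -0.002, 3.126]
wrist_force: [-4.6, 3.3, -0.2]
width: 0.0358
finger_force: 30.0
t 14.6 s 178.8 dist-off -0.05 mm yawerr 0.0085 z 0.1064 w 0.0361 | F along -4.04 inward 3.02 up 1.87
182.0 [[0,0,0.0091],[0.063,0.000,0.003],1]
```

The block is against the collar (4 N along the rod). I'll ease the side load and the push, then settle it onto the rod.

```bash
python3 -m handwheel '[[[0,0,-0.005],[-0.012,0.012,-0.006],1],[[0,0,0],[0,0,0],1],[[0,0,0],[0,0,0],1]]'
python3 st.py .1065 182
python3 - <<'E'
from h import *
im,d,K,E=snap("side"); a=cv2.resize(im[130:240,270:390],None,fx=5,fy=5,interpolation=cv2.INTER_CUBIC); save(a,"s2.png")
E
```

```text
time: 14.95
tool_pos: [0.5961, -0.1403, 0.1063]
ee_rot: [-3.141, -0.0, 3.118]
wrist_force: [-3.8, 1.8, 0.3]
width: 0.0359
finger_force: 30.0
t 15.05 s 178.8 dist-off 0.06 mm yawerr 0.0004 z 0.1063 w 0.036 | F along -3.45 inward 0.99 up 2.72
182.0 [[0,0,0.0143],[0.064,-0.002,0.004],1]
```

View pics/s2.png

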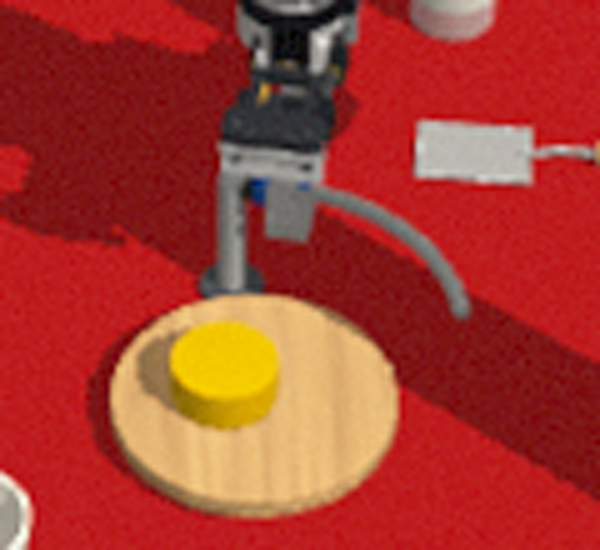

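The side crop shows the block (290,213) on the rod against the blue collar (262,190), next to the post. Releasing and lifting clear.

```bash
python3 -m handwheel '[[[0,0,0],[-0.01,0,0],1],[[0,0,0],[0,0,0],0.36],[[0,0,0],[0,0,0],0.36],[[0,0,0],[0,0,0],0.36],[[0,0,0],[0,0,0],0.36]]'
python3 -m handwheel '[[[0,0,0],[0,0,0],0.36],[[0,0,0],[0,0,0],0.36],[[0,0,0],[0,0,0.2],0.36],[[0,0,0],[0,0,0.5],0.36],[[0,0,0],[0,0,0.8],0.36]]'
python3 -m handwheel '[[[0,0,0],[0,0,0.9],0.36],[[0,0,0],[0,0,0.9],0.36],[[0,0,0],[-0.9,0,0],0.36],[[0,0,0],[-0.9,0,0],0.36],[[0,0,0],[0,0,0],0.36]]'
python3 - <<'E'
from h import *
print(robot.get_obs()["wrist_force"])
im,d,K,E=snap("side"); a=cv2.resize(im[130:240,270:390],None,fx=5,fy=5,interpolation=cv2.INTER_CUBIC); save(a,"s3.png")
im,d,K,E=snap("wrist"); save(im,"w3.png"); P=cloud(d,K,E)
tip=np.array([.4643,-.0377])
for n in("top","wrist"):
    im,d,K,E=snap(n); P=cloud(d,K,E); i=im.astype(int)
    m=(i[...,2]>i[...,0]+30)&(P[...,2]>.105)&(P[...,2]<.13)&(np.hypot(P[...,0]-.594,P[...,1]+.14)<.03)
    if m.sum()>5: print(n,m.sum(),P[m].mean(0).round(4),cv2.minAreaRect((P[m][:,:2]*1000).astype(np.float32)),np.hypot(*(P[m].mean(0)[:2]-tip)))
E
```

```text
time: 15.65
tool_pos: [0.5963, -0.1403, 0.1065]
ee_rot: [-3.141, 0.001, 3.118]
wrist_force: [-0.9, 1.1, 0.4]
width: 0.0597
finger_force: 0.0
time: 16.15
tool_pos: [0.5942, -0.1396, 0.1794]
ee_rot: [3.14, -0.006, 3.118]
wrist_force: [0.6, 0.5, 0.2]
width: 0.0602
finger_force: 0.0
time: 16.65
tool_pos: [0.5016, -0.1395, 0.2721]
ee_rot: [-3.141, -0.001, 3.116]
wrist_force: [0.9, 0.1, 0.7]
width: 0.0606
finger_force: 0.0
[0.94507833 0.05531683 0.67098165]
top 52 [ 0.6113 -0.1334  0.1145] ((610.7000122070312, -130.87628173828125), (18.206340789794922, 36.93494415283203), 43.81016540527344) 0.17542583448746993
wrist 1156 [ 0.5957 -0.1407  0.1168] ((599.6428833007812, -141.11050415039062), (35.36539840698242, 40.99860763549805), 88.90847778320312) 0.1670051838353488
```

View pics/s3.png

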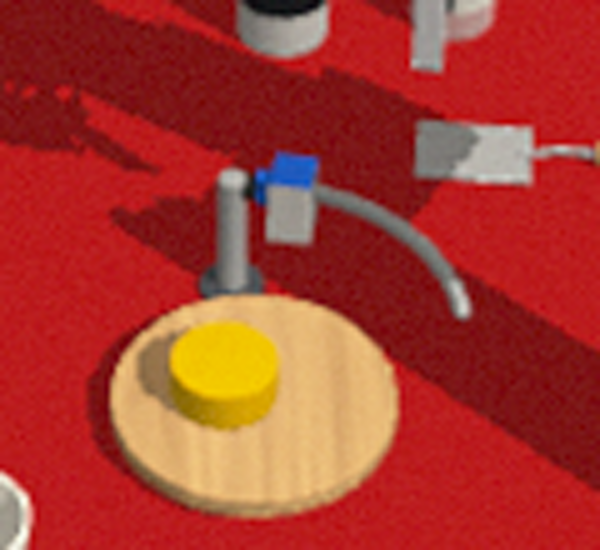

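The side crop shows the block hanging upright at (290,200), home against the blue collar, with the gripper clear. I'll let it settle briefly, then hand in.

```bash
for i in 1 2; do python3 -m handwheel '[[[0,0,0],[0,0,0],0.36],[[0,0,0],[0,0,0],0.36],[[0,0,0],[0,0,0],0.36],[[0,0,0],[0,0,0],0.36],[[0,0,0],[0,0,0],0.36]]' | head -1; done
python3 -c "
from bench import robot
print(robot.close_job())"
```

```text
time: 17.35
time: 17.85
the job is handed in; nothing more can be done
None
```

I threaded the stop block onto the rod, slid it round to the blue collar (wrist force peaked at about 6 N) and left it hanging upright and released; I handed the job in at about 17.9 s, and no verdict came back.

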